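Draw the sleeve tray out to its stop with the tray hook

TASK

Take the tray hook from its rest, drop its tip into the pull eye of the tray of brass sleeves and draw that tray forward, out of its home catch, until it is up against the stop lugs at the mouth of its lane; keep a firm pull of 10 to 15 N on it there for about a second, and never yank at the eye (20 N is too much). Then unhook, leaving the tray drawn out, and lay the hook back in its rest as you found it. Move the tray only with the hook, keep its sleeves standing, and leave the tray of dark sleeves, the dish, the plug gauge and the single sleeve alone.

Things in the scene. Friction and masses are not known exactly. Their poses are not given: they have to be found in the camera images.
- rack: Low aluminium two-lane tray rack fixed to the bench, 280 mm deep (x), 158 wide (y), 75 high. Origin: centre of its underside; x points from the open mouth (x = -140 mm) to the closed back, z up. Lane floors at z = 6 mm; lanes 64 mm wide, centred at y = +39 and -39; walls 70 mm high, outer ones 8 mm thick, middle one 14. A grey roof covers x = 0 to 140; in front of it the lanes are open above.
- rack_mouth (a point): Middle of the rack's mouth edge, at the level of the lane floors (6 mm above the bench); axes as the rack. Inside the mouth of each lane an adjustable stop is clamped: two dark steel lugs, one beside each wall, 10 mm thick (x), 36 mm high above the bench, 39 mm free between them for eye and shaft. Their rear faces lie 10 to 34 mm in from the mouth, set anew each time; they do not yield: feel for them.
- tray: The tray to draw: grey, 140 mm long (x), 60 wide, 22 high, about 0.7 kg, with ten standing brass sleeves (24 mm dia, 36 tall). In either lane, 2 mm clearance each side. Origin: centre of its underside; x to the back of the rack, z up. Its front face is at x = -70 mm. A spring-ball catch holds it home and gives way at 4 to 11 N, within 5 mm; then it slides with 2 to 7 N until it meets the lugs, 76 to 100 mm from home.
- tray_eye (a point): Centre of the tray's pull eye: a flat-lying red-coated steel ring of 5 mm rod with a vertical 14 mm hole, 22 mm in front of the tray's front face, on its centre line, 14 mm above its underside (20 mm above the bench). Axes as the tray. At home it is 88 mm inside the mouth, 52 mm in front of the roof's edge, open above. A firm pull at the stop is 9 to 20 N; more than 20 N is a yank.
- hook: The tray hook, 0.1 kg: orange handle 120 mm long (x = -65 to 55 mm), 20 wide (y), 24 high (z), rounded; then a straight 6 mm steel shaft along x to x = 190 mm, where a 6 mm leg turns down (-z) at a right angle. Origin: on the shaft axis in the handle, the place to grip (across y, from above); centre of mass about 40 mm ahead of it. z is up in the rest and in use.
- hook_tip (a point): Lowest point of the hook's down-turned leg, at (190, 0, -26) mm of the hook; axes as the hook. Well hooked is with this tip 10 mm below the eye's centre (10 mm above the bench, shaft axis 36 mm above the bench); 4 mm below is the least.
- rest: Blue tool rest fixed to the bench: base plate 170 x 70 x 6 mm (x = -65 to 105 mm), two notched uprights 8 mm thick at x = -42 (under the handle, notch 25 wide) and x = 85 (under the shaft, notch 10 wide), with flared mouths, tops under 72 mm high. Origin: on the bench below the hook's grip; x along the hook. The hook lies in it with its origin 50 mm above this one, axes parallel.
- sleeve_a: Loose brass sleeve standing in the tray's front left place. Origin: centre of its foot, z up.
- sleeve_b: Loose brass sleeve standing in the tray's front right place. Origin: centre of its foot, z up.
- other_tray: Bystander: the same tray filled with dark steel sleeves, at home in the other lane. Origin: centre of its underside.
- plug_gauge: Bystander: black plug gauge, a 52 mm disc 12 mm thick with a brass sleeve standing on it (48 mm high in all), on the bench beside the rack's mouth. Origin: centre of its underside.
- spare_sleeve: Bystander: single brass sleeve, 24 mm dia, 36 tall, standing on the bench beside the rack's mouth. Origin: centre of its foot.
- dish: Bystander: aluminium dish, 146 mm dia, 36 high, full of brass sleeves, standing on the rack's roof. Origin: centre of its underside.

How it is judged:
By the outcome, as a careful person would: the job done as asked, in the order asked, and still so for the second after the job is handed in, with the robot touching nothing.
It also fails if it takes over 61 s, if anything falls off the work surface, if the arm or the gripper's body presses on something with over 40 N, if the wrist force passes 120 N, or if a joint passes its speed limit or range.

ROBOT

A 6-joint arm with a two-finger parallel gripper is mounted at the origin on the work surface. World frame = base frame: x ahead of the robot, y to its left, z up, the work surface at z = 0. Lengths are in m, angles in rad, forces in N, time in s.
With the tool pointing down it reaches from about 0.4 to 0.825 m from the base axis. Payload 7 kg.
Tool frame: the origin (TCP) lies at the very end of the fingers, on their centre line; the grasp point (between the pads) lies bot.grip_point_offset behind it (bot.grip_point_offset is the distance from the TCP to the grasp point, in m); z points along the fingers, y is the line along which they close (so a half turn about z gives the same grasp; the last joint's range is limited). The gripper opens to 85 mm and grips with 20 to 120 N. Pads are 22 mm wide; open, the fingers measure 114 mm over their backs; the gripper's body (76 mm by 85 mm) begins 54 mm behind the grasp point. The pads swing forward as they close: fully open they stand 13 mm farther back than shut.
Start: joints at [-0.908, 0.359, 0.012, 0, -1.224, -0.288], TCP at [0.247, -0.628, 0.231] pointing down, gripper open.
Joint ranges: [-3.07, 3.07], [-1.43, 2.12], [-1.02, 1.25], [-3.03, 1.67], [-3.05, -0], [-3.03, 3.03]. Speed limits (rad/s): [2.39, 2.39, 3.01, 3.14, 3.14, 3.14].

INTERFACE

Orientations are given as a 3x3 rotation matrix whose columns are the frame's x, y, z axes.
In Python, from cell import sensors, eyes, bot gives the robot as it stands.
- The arm moves only by the tool send_rows, never from a script. Its argument "series" is a list of rows, each a list of 7 numbers: the closure, from -1 (fully open) to 1 (shut), then the shift along the world's x, y, z in m, then the turn, a rotation vector about the world's x, y, z in degrees. In form: [[gripper, x, y, z, rx, ry, rz], ...]. A call has 1 to 12 rows; each row is the pose to reach, as a shift and turn from the pose commanded when the call began; what a row does not reach only later rows make up. A row lasts 1/12 s, in which the tool goes at most 41.7 mm and 7.16 degrees, less where a joint would pass 70% of its speed; a pose out of reach is approached as far as the arm can. A call with a gripper value outside its range is refused whole. The fingers move at their own pace and stop on an object; "newtons" is the grip in N (left out, the last holds). Time passes only in rows, so rows that repeat a pose let the fingers close. It gives the time, the measured TCP pose, the force, the opening and the grip force at its end, in the units of the state.
- sensors.sense(): the state, without advancing time (a new reading comes with each control period).
- eyes.get_image(name): name is "scene" or "top"; returns the picture (400x640x3 uint8, red, green, blue); there is no depth.
- eyes.get_calibration(name): a dict with "mtx" (3x3 intrinsics, pixels), "view" (4x4, takes a point from world to camera coordinates). Camera axes: x right, y up, looking along -z (the intrinsics and any distortion apply to the point x, -y, -z); pixel columns grow to the right and rows downward; lengths in m; the calibration is good to about 2 mm. A picture is of the moment at which its call begins. get_calibration takes no time and is no camera call.
- bot.sign_off(): hands the job in; it is judged then, once.
The state is a dict: "t": time; "joint_pos": joint angles; "joint_vel": joint speeds; "effort": joint torques, N m; "tcp_pos": TCP position; "ee_rot": TCP orientation; "contact_force": force on the tool from outside, world axes, zero at the start; "wrist_torque": the same for the moment, N m; "grip_width": opening from 0.0 (shut) to 1.0 (fully open); "grasp_force": force on a finger pad.
Only numpy, scipy, OpenCV 4.12 (cv2) and the standard library are available. Lean on these libraries where they do the work, as an engineer would, in place of code of your own. Each camera call takes 0.05 s, during which the arm holds its last target. There are 200 camera calls.

## Working session

There is one attempt and no reset: what is moved stays moved. The work goes in short steps, Python scripts to look and compute and a tool call to move; the robot and the scene stay as the last step left them, time stands still between calls to the robot, and variables do not carry over. Pictures are saved under pics/ and viewed, at most 10 in all, crops included, and the job is handed in when it is done.

Besides the shell and the picture viewer there is one more tool, called in YAML: its name, and indented under it one key for each argument. send_rows: Moves the arm, as the interface text tells. Its arguments: {"type":"object","properties":{"series":{"type":"array"},"newtons":{"type":"number"}},"required":["series"]}

```bash
mkdir -p pics; ls; python3 - <<'E'
from cell import sensors, eyes, bot
import cv2
for n in ("scene","top"):
    im=eyes.get_image(n); cv2.imwrite(f"pics/{n}0.png",im[:,:,::-1]); c=eyes.get_calibration(n); print(n,c)
s=sensors.sense();print(s,bot.grip_point_offset)
E
```

```text
pics
scene {'mtx': array([[471.01634377,   0.        , 327.77644451],
       [  0.        , 471.01634377, 195.54459968],
       [  0.        ,   0.        ,   1.        ]]), 'view': array([[ 0.66295982,  0.7485185 ,  0.01429443, -0.41589959],
       [-0.40882516,  0.34596754,  0.84449301,  0.15785733],
       [ 0.62717323, -0.56570886,  0.53537577, -1.69772848],
       [ 0.        ,  0.        ,  0.        ,  1.        ]])}
top {'mtx': array([[416.56354502,   0.        , 315.4131305 ],
       [  0.        , 416.56354502, 201.23805271],
       [  0.        ,   0.        ,   1.        ]]), 'view': array([[ 0.01439642, -0.99985092, -0.00953337,  0.00582639],
       [ 0.98559694,  0.01258321,  0.16864261, -0.57423782],
       [-0.16849751, -0.01182391,  0.98563116, -0.94421389],
       [ 0.        ,  0.        ,  0.        ,  1.        ]])}
{'t': 0.1, 'joint_pos': array([-9.07861024e-01,  3.59311073e-01,  1.11585961e-02, -3.23936207e-04,
       -1.22410108e+00, -2.88104673e-01]), 'joint_vel': array([-0.00139928, -0.00188533,  0.00292151,  0.00208027,  0.0009276 ,
       -0.00108895]), 'effort': array([-2.97716251e-03, -5.84764981e+01,  2.94102752e+01,  6.95472881e+00,
       -3.27752736e-03,  1.98113509e-05]), 'tcp_pos': array([ 0.24695321, -0.62774023,  0.23046084]), 'ee_rot': array([[-9.30609978e-01, -3.66011799e-01, -6.56686913e-04],
       [-3.66012368e-01,  9.30609027e-01,  1.33606038e-03],
       [ 1.22104906e-04,  1.48370665e-03, -9.99998892e-01]]), 'contact_force': array([ 0.74044858, -0.19723209,  0.17431609]), 'wrist_torque': array([0.03556253, 0.00851158, 0.00866882]), 'grasp_force': 0.0, 'grip_width': 0.9983990690763769} 0.0187
```

View pics/scene0.png

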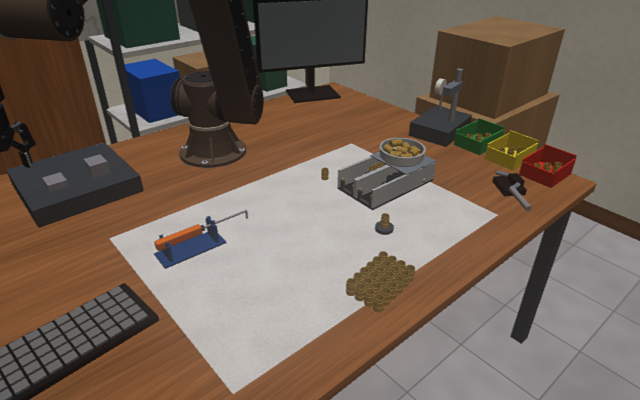

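View pics/top0.png

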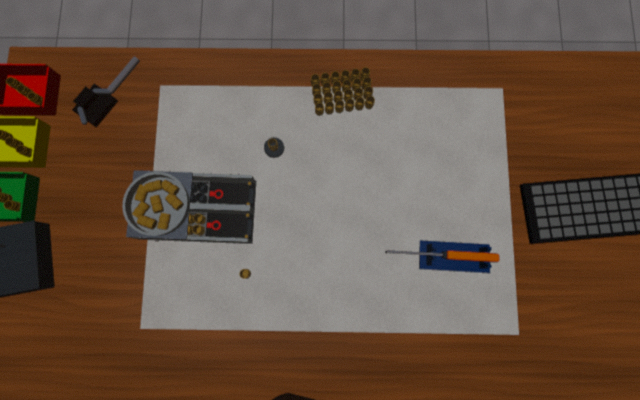

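Scene: the rack is at left in the top view, with its mouth facing right at about (254,210). The red eyes are at (219,193) and (216,225), with brass sleeves apparently in the lower lane. The hook lies in its rest at (387..498,255), pointing left. The plug gauge is at (274,147) and the single sleeve at (245,273).

```bash
cat > h.py <<'E'
import numpy as np, cv2
from cell import sensors, eyes, bot
def ray(n,uv):
    c=eyes.get_calibration(n);K,V=c["mtx"],c["view"];R,t=V[:3,:3],V[:3,3]
    d=np.linalg.inv(K)@[uv[0],uv[1],1.]; d=R.T@(d*[1,-1,-1]); return -R.T@t,d
def onz(n,uv,z):
    o,d=ray(n,uv); return o+d*(z-o[2])/d[2]
def tri(a,b):
    (o,d),(p,e)=ray("top",a),ray("scene",b)
    s=np.linalg.lstsq(np.c_[d,-e],p-o,rcond=None)[0]; A,B=o+s[0]*d,p+s[1]*e
    return (A+B)/2,np.linalg.norm(A-B)
def proj(n,P):
    c=eyes.get_calibration(n);K,V=c["mtx"],c["view"];q=V[:3,:3]@P+V[:3,3]
    u=K@(q*[1,-1,-1]);return u[:2]/u[2]
E
python3 - <<'E'
from h import *
t=cv2.imread("pics/top0.png");s=cv2.imread("pics/scene0.png")
a=cv2.resize(t[160:250,120:265],None,fx=5,fy=5,interpolation=cv2.INTER_CUBIC)[:, :725]
b=cv2.resize(t[230:285,375:510],None,fx=5,fy=5,interpolation=cv2.INTER_CUBIC)
cv2.imwrite("pics/ca.png",a);cv2.imwrite("pics/cb.png",b)
def blobs(n,im,lo,hi,zs,amin=8):
    m=cv2.inRange(cv2.cvtColor(im,cv2.COLOR_BGR2HSV),lo,hi)
    N,L,S,C=cv2.connectedComponentsWithStats(m)
    for i in range(1,N):
        if S[i,4]>=amin: 
            pts=np.argwhere(L==i)[:,::-1].astype(np.float32); r=cv2.minAreaRect(pts)
            print(n,S[i],C[i].round(1),[onz(n,C[i],z).round(4) for z in zs],r)
print("red");blobs("top",t[:, :],(0,150,80),(6,255,255),[.02]);blobs("top",t,(174,150,80),(180,255,255),[.02])
print("or");blobs("top",t,(7,180,120),(20,255,255),[.05,.062],100);blobs("scene",s,(5,180,120),(20,255,255),[.05],60)
print("blue");blobs("top",t,(105,120,40),(125,255,255),[.006],100)
E
```

```text
red
top [ 0 63 45  3 80] [23.  64.3] [array([0.933 , 0.7851, 0.02  ])] ((22.0, 64.0), (2.0, 44.0), 90.0)
top [  7  66  42  41 514] [34.3 82.8] [array([0.8818, 0.7485, 0.02  ])] ((31.364084243774414, 89.10301208496094), (37.99773406982422, 42.40499496459961), 77.6192398071289)
top [  0  84  40  23 452] [15.6 98.8] [array([0.8372, 0.7916, 0.02  ])] ((19.5, 95.0), (22.0, 39.0), 90.0)
top [209 189  14  10  80] [216.1 193.4] [array([0.5956, 0.2593, 0.02  ])] ((215.5, 193.5), (9.0, 13.0), 90.0)
top [207 220  14  10  83] [213.3 224.6] [array([0.5182, 0.262 , 0.02  ])] ((213.5, 224.5), (9.0, 13.0), 90.0)
or
top [448 251  51  11 374] [472.9 255.8] [array([ 0.4502, -0.3536,  0.05  ]), array([ 0.4497, -0.3493,  0.062 ])] ((472.9825439453125, 255.78018188476562), (50.46403503417969, 7.5477728843688965), 3.5763344764709473)
scene [155 225  46  20 195] [176.9 234.6] [array([ 0.439 , -0.3472,  0.05  ])] ((177.50003051757812, 234.50003051757812), (4.449298858642578, 47.39469909667969), 69.22774505615234)
blue
top [420 241  71  12 492] [450.4 246.4] [array([ 0.4739, -0.3161,  0.006 ])] ((454.8629150390625, 247.87672424316406), (70.17176055908203, 10.40577220916748), 3.301865816116333)
top [420 255  71  17 670] [451.5 264.4] [array([ 0.4307, -0.3171,  0.006 ])] ((454.8341064453125, 263.48895263671875), (70.51013946533203, 12.971205711364746), 3.814074993133545)
```

View pics/ca.png

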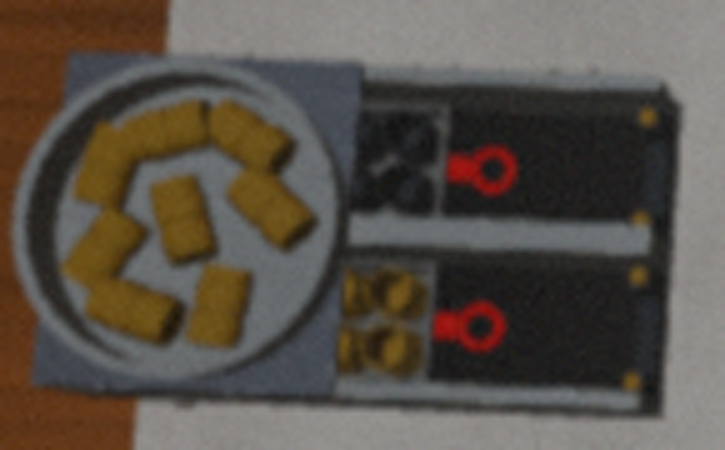

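View pics/cb.png

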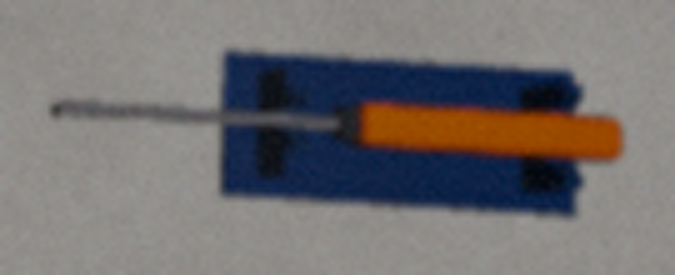

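The brass sleeves are in the lower lane of the top view, with its ring at about crop (481,327). The dark tray's ring is at (493,170). In the second crop the hook's shaft end is at (57,109) and the handle's rear end at (622,138).

```bash
python3 - <<'E'
from h import *
f=lambda x,y,ox,oy:((x+.5)/5-.5+ox,(y+.5)/5-.5+oy)
E1=onz("top",f(481,327,120,160),.0225);E2=onz("top",f(493,170,120,160),.0225)
print("eyes",E1,E2,np.linalg.norm(E1-E2),"yaw of rack y", np.degrees(np.arctan2(*(E1-E2)[1::-1])))
# mouth corners at wall top z=.075(?)
for p in ((665,85),(650,238),(640,398)): print("walltop",onz("top",f(*p,120,160),.075).round(4))
for p in ((362,62),(335,393)): print("roof edge",onz("top",f(*p,120,160),.075).round(4))
for p in ((648,117),(640,219),(638,276),(631,382)): print("lug screws?",onz("top",f(*p,120,160),.036).round(4))
tip=onz("top",f(54,109,375,230),.05);rear=onz("top",f(622,138,375,230),.05)
print("hook front,rear",tip,rear,np.linalg.norm(tip-rear)); u=(tip-rear)/np.linalg.norm(tip-rear); print(np.degrees(np.arctan2(u[1],u[0])))
jn=onz("top",f(358,128,375,230),.055);print("junction",jn)
print("origin est",rear+.065*u,tip-.193*u)
print("rest corners",[onz("top",f(*p,375,230),.006).round(4) for p in((226,50),(222,193),(575,213))])
E
```

```text
eyes [0.51694228 0.25512992 0.0225    ] [0.59461664 0.25346617 0.0225    ] 0.07769217525016107 yaw of rack y 178.77293526286712
walltop [0.6264 0.1616 0.075 ]
walltop [0.5537 0.1657 0.075 ]
walltop [0.4795 0.1672 0.075 ]
roof edge [0.6358 0.305  0.075 ]
roof edge [0.4799 0.3073 0.075 ]
lug screws? [0.6193 0.1758 0.036 ]
lug screws? [0.5689 0.1776 0.036 ]
lug screws? [0.5411 0.1774 0.036 ]
lug screws? [0.4901 0.1786 0.036 ]
hook front,rear [ 0.45746254 -0.1510949   0.05      ] [ 0.44775612 -0.41377239  0.05      ] 0.26285676235425326
87.88377904421635
junction [ 0.45042612 -0.29043842  0.055     ]
origin est [ 0.45015636 -0.34881672  0.05      ] [ 0.4503357  -0.34396327  0.05      ]
rest corners [array([ 0.4896, -0.2423,  0.006 ]), array([ 0.4205, -0.2385,  0.006 ]), array([ 0.4134, -0.4078,  0.006 ])]
```

send_rows:
  series:
    - [-1,0.02,0.03,-0.01,0,0,6]
    - [-1,0.04,0.06,-0.02,0,0,13]
    - [-1,0.06,0.09,-0.03,0,0,20]
    - [-1,0.085,0.12,-0.04,0,0,27]
    - [-1,0.11,0.15,-0.05,0,0,34]
    - [-1,0.13,0.18,-0.06,0,0,41]
    - [-1,0.15,0.21,-0.07,0,0,48]
    - [-1,0.17,0.24,-0.08,0,0,55]
    - [-1,0.19,0.265,-0.09,0,0,61]
    - [-1,0.203,0.282,-0.1,0,0,66.2]
    - [-1,0.203,0.282,-0.1,0,0,66.2]
    - [-1,0.203,0.282,-0.1,0,0,66.2]

```text
t: 1.1
tcp_pos: [0.4503, -0.3449, 0.1305]
ee_rot: [[-0.039, -0.999, -0.002], [-0.999, 0.039, 0.001], [-0.001, 0.002, -1.0]]
contact_force: [-0.6, -0.0, 0.2]
grip_width: 1.002
grasp_force: 0.0
```

send_rows:
  series:
    - [-1,0,0,-0.03,0,0,0]
    - [-1,0,0,-0.06,0,0,0]
    - [-1,0,0,-0.085,0,0,0]
    - [-1,0,0,-0.099,0,0,0]
    - [-1,0,0,-0.099,0,0,0]
    - [0,0,0,-0.099,0,0,0]
    - [0,0,0,-0.099,0,0,0]
    - [0.3,0,0,-0.099,0,0,0]
    - [1,0,0,-0.099,0,0,0]
    - [1,0,0,-0.099,0,0,0]
    - [1,0,0,-0.099,0,0,0]
    - [1,0,0,-0.099,0,0,0]
  newtons: 25

```text
t: 2.1
tcp_pos: [0.4505, -0.3463, 0.0333]
ee_rot: [[-0.04, -0.999, 0.001], [-0.999, 0.04, -0.001], [0.001, -0.001, -1.0]]
contact_force: [-1.4, 1.1, 7.1]
grip_width: 0.227
grasp_force: 28.9
```

send_rows:
  series:
    - [1,0,0,0,0,0,0]
    - [1,0,0,0,0,0,0]
    - [1,0,0,0.01,0,0,0]
    - [1,0,0,0.02,0,0,0]
    - [1,0,0,0.035,0,0,0]
    - [1,0,0,0.05,0,0,0]
    - [1,0,0,0.065,0,0,0]
    - [1,0,0,0.075,0,0,0]
    - [1,0,0,0.075,0,0,0]
    - [1,0,0,0.075,0,0,0]
  newtons: 100

```text
t: 2.93
tcp_pos: [0.4503, -0.3461, 0.108]
ee_rot: [[-0.041, -0.999, 0.002], [-0.999, 0.041, -0.0], [0.0, -0.002, -1.0]]
contact_force: [-0.7, -0.5, -1.4]
grip_width: 0.213
grasp_force: 97.6
```

```bash
python3 - <<'E'
from h import *
for n in ("scene","top"): cv2.imwrite(f"pics/{n}1.png",eyes.get_image(n)[:,:,::-1])
t=cv2.imread("pics/top1.png");s=cv2.imread("pics/scene1.png")
P=sensors.sense()["tcp_pos"]+[0,0,.0187]; tip=P+np.array([.04*.19,.19,-.026]); a,b=proj("top",tip),proj("scene",tip); print(P,tip,a,b)
def crop(im,c):
    x,y=int(c[0])-60,int(c[1])-40;print(x,y);return cv2.resize(im[y:y+80,x:x+120],None,fx=5,fy=5,interpolation=cv2.INTER_CUBIC)[:290] if 0 else cv2.resize(im[y:y+60+20,x:x+120],None,fx=3.7,fy=3.7,interpolation=cv2.INTER_CUBIC)
cv2.imwrite("pics/c1.png",np.vstack([crop(t,a),crop(s,b)]))
E
```

```text
[ 0.44954798 -0.34585676  0.12531602] [ 0.45714798 -0.15585676  0.09931602] [391.03761325 250.45954548] [243.16820558 195.20551485]
331 210
183 155
```

View pics/c1.png

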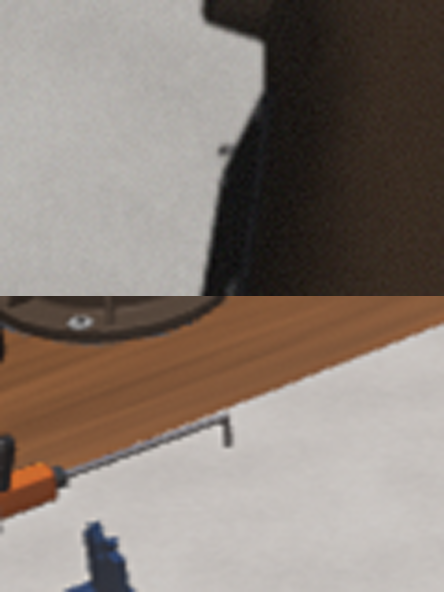

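The lifted hook is straight and level in the grip. Its tip in the scene view is at about (244.4,195.0), against a predicted (243.2,195.2). Next I go over the eye.

send_rows:
  series:
    - [1,0.002,0.015,0,0,0,0]
    - [1,0.007,0.05,0,0,0,0]
    - [1,0.013,0.09,0,0,0,0]
    - [1,0.019,0.13,0,0,0,0]
    - [1,0.025,0.17,0,0,0,0]
    - [1,0.031,0.21,0,0,0,0.2]
    - [1,0.037,0.25,0,0,0,0.4]
    - [1,0.043,0.29,0,0,0,0.5]
    - [1,0.049,0.33,0,0,0,0.5]
    - [1,0.054,0.37,0,0,0,0.5]
    - [1,0.058,0.4,0,0,0,0.5]
    - [1,0.059,0.411,0,0,0,0.5]

```text
t: 4.03
tcp_pos: [0.5094, 0.0684, 0.1065]
ee_rot: [[-0.029, -1.0, -0.0], [-1.0, 0.029, -0.0], [0.0, 0.0, -1.0]]
contact_force: [-0.1, -0.1, -0.8]
grip_width: 0.213
grasp_force: 97.7
```

send_rows:
  series:
    - [1,0,0,-0.015,0,0,0]
    - [1,0,0,-0.03,0,0,0]
    - [1,0,0,-0.045,0,0,0]
    - [1,0,0,-0.055,0,0,0]
    - [1,0,0,-0.06,0,0,0]
    - [1,0,0,-0.06,0,0,0]

```text
t: 4.53
tcp_pos: [0.5081, 0.0642, 0.0458]
ee_rot: [[-0.032, -0.999, -0.003], [-0.999, 0.032, -0.001], [0.002, 0.003, -1.0]]
contact_force: [-0.3, 0.1, -1.7]
grip_width: 0.219
grasp_force: 97.7
```

```bash
python3 - <<'E'
from h import *
for n in ("scene","top"): cv2.imwrite(f"pics/{n}2.png",eyes.get_image(n)[:,:,::-1])
t=cv2.imread("pics/top2.png");s=cv2.imread("pics/scene2.png")
S=sensors.sense();P=S["tcp_pos"]+[0,0,.0167];u=-S["ee_rot"][:,0]; print(P,u,S["contact_force"])
for x,z in ((.19,-.026),(.193,.0),(.19,.003)):
  q=P+x*u+[0,0,z]; print(q,proj("top",q),proj("scene",q))
a=cv2.resize(t[185:245,170:290],None,fx=6,fy=6,interpolation=cv2.INTER_CUBIC)
cv2.imwrite("pics/c2.png",a)
b=cv2.resize(s[145:220,320:440],None,fx=6,fy=6,interpolation=cv2.INTER_CUBIC);cv2.imwrite("pics/c3.png",b)
E
```

```text
[0.50926219 0.0646845  0.06410415] [ 3.19467069e-02  9.99489522e-01 -3.20618075e-04] [ 0.62229517 -0.46778007 -1.0852913 ]
[0.51533207 0.25458751 0.03804323] [214.39597651 224.94245108] [364.51383718 174.35995177]
[0.51542791 0.25758598 0.06404227] [210.34345702 223.62904929] [365.66693075 166.90855465]
[0.51533207 0.25458751 0.06704323] [211.29407201 223.53775715] [365.03023199 166.35792816]
```

View pics/c2.png

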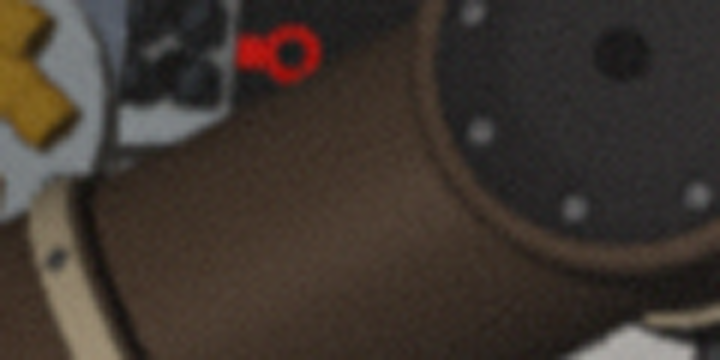

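View pics/c3.png

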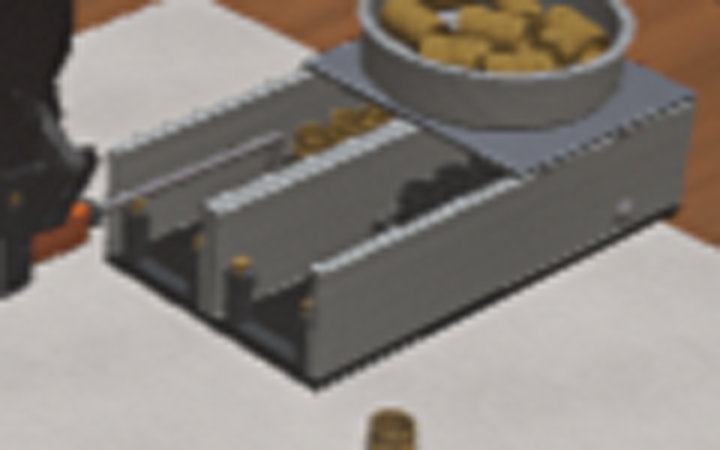

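The arm hides the eye from above. In the scene view the shaft end is at (366.7,167.1), against a predicted (365.7,166.9). I'll shift x by +2 mm and lower the tip while watching the force.

send_rows:
  series:
    - [1,0.002,0,0,0,0,0]
    - [1,0.002,0,-0.003,0,0,0]
    - [1,0.002,0,-0.006,0,0,0]
    - [1,0.002,0,-0.009,0,0,0]
    - [1,0.002,0,-0.012,0,0,0]
    - [1,0.002,0,-0.015,0,0,0]
    - [1,0.002,0,-0.017,0,0,0]
    - [1,0.002,0,-0.017,0,0,0]

```text
t: 5.3
tcp_pos: [0.5107, 0.0647, 0.0297]
ee_rot: [[-0.032, -0.999, -0.001], [-0.999, 0.032, -0.0], [0.0, 0.001, -1.0]]
contact_force: [-0.2, -0.0, -0.5]
grip_width: 0.218
grasp_force: 97.7
```

send_rows:
  series:
    - [1,0,0,-0.002,0,0,0]
    - [1,0,0,-0.004,0,0,0]
    - [1,0,0,-0.006,0,0,0]
    - [1,0,0,-0.006,0,0,0]

```text
t: 5.63
tcp_pos: [0.5109, 0.0648, 0.0239]
ee_rot: [[-0.032, -0.999, -0.0], [-0.999, 0.032, -0.0], [0.0, 0.0, -1.0]]
contact_force: [0.5, -0.0, -0.8]
grip_width: 0.217
grasp_force: 97.7
```

send_rows:
  series:
    - [1,0,0,-0.002,0,0,0]
    - [1,0,0,-0.004,0,0,0]
    - [1,0,0,-0.005,0,0,0]
    - [1,0,0,-0.005,0,0,0]

```text
t: 5.97
tcp_pos: [0.5109, 0.0648, 0.019]
ee_rot: [[-0.032, -0.999, -0.0], [-0.999, 0.032, -0.0], [0.0, 0.0, -1.0]]
contact_force: [-0.6, -0.7, -1.3]
grip_width: 0.216
grasp_force: 97.7
```

send_rows:
  series:
    - [1,0,-0.001,0,0,0,0]
    - [1,0,-0.002,0,0,0,0]
    - [1,0,-0.003,0,0,0,0]
    - [1,0,-0.004,0,0,0,0]
    - [1,0,-0.005,0,0,0,0]
    - [1,0,-0.005,0,0,0,0]

```text
t: 6.47
tcp_pos: [0.5116, 0.0603, 0.0195]
ee_rot: [[-0.032, -0.999, 0.001], [-0.999, 0.032, 0.001], [-0.001, -0.001, -1.0]]
contact_force: [0.2, 5.4, -2.7]
grip_width: 0.215
grasp_force: 97.6
```

send_rows:
  series:
    - [1,0,-0.001,0,0,0,0]
    - [1,0,-0.002,0,0,0,0]
    - [1,0,-0.003,0,0,0,0]
    - [1,0,-0.003,0,0,0,0]

```text
t: 6.8
tcp_pos: [0.5116, 0.0574, 0.0195]
ee_rot: [[-0.032, -0.999, 0.001], [-0.999, 0.032, 0.001], [-0.001, -0.001, -1.0]]
contact_force: [0.7, 4.1, -0.5]
grip_width: 0.215
grasp_force: 97.6
```

send_rows:
  series:
    - [1,0,-0.001,0,0,0,0]
    - [1,0,-0.002,0,0,0,0]
    - [1,0,-0.003,0,0,0,0]
    - [1,0,-0.003,0,0,0,0]

```text
t: 7.13
tcp_pos: [0.5114, 0.0541, 0.0194]
ee_rot: [[-0.032, -0.999, 0.001], [-0.999, 0.032, 0.0], [-0.0, -0.001, -1.0]]
contact_force: [0.2, 5.1, -0.7]
grip_width: 0.214
grasp_force: 97.7
```

send_rows:
  series:
    - [1,0,-0.002,0,0,0,0]
    - [1,0,-0.006,0,0,0,0]
    - [1,0,-0.011,0,0,0,0]
    - [1,0,-0.016,0,0,0,0]
    - [1,-0.001,-0.021,0,0,0,0]
    - [1,-0.001,-0.026,0,0,0,0]
    - [1,-0.001,-0.031,0,0,0,0]
    - [1,-0.001,-0.036,0,0,0,0]
    - [1,-0.0015,-0.041,0,0,0,0]
    - [1,-0.0015,-0.046,0,0,0,0]
    - [1,-0.0015,-0.05,0,0,0,0]
    - [1,-0.0015,-0.052,0,0,0,0]

```text
t: 8.13
tcp_pos: [0.5094, 0.0012, 0.0192]
ee_rot: [[-0.032, -0.999, -0.0], [-0.999, 0.032, -0.0], [0.0, 0.0, -1.0]]
contact_force: [0.2, 3.5, -0.6]
grip_width: 0.218
grasp_force: 97.7
```

send_rows:
  series:
    - [1,0,-0.001,0,0,0,0]
    - [1,0,-0.002,0,0,0,0]
    - [1,0,-0.003,0,0,0,0]
    - [1,0,-0.004,0,0,0,0]
    - [1,0,-0.005,0,0,0,0]
    - [1,0,-0.006,0,0,0,0]

```text
t: 8.63
tcp_pos: [0.5096, -0.0041, 0.0193]
ee_rot: [[-0.032, -0.999, 0.0], [-0.999, 0.032, 0.0], [-0.0, -0.0, -1.0]]
contact_force: [0.5, 3.3, -1.7]
grip_width: 0.215
grasp_force: 97.7
```

send_rows:
  series:
    - [1,0,-0.001,0,0,0,0]
    - [1,0,-0.002,0,0,0,0]
    - [1,0,-0.003,0,0,0,0]
    - [1,0,-0.004,0,0,0,0]
    - [1,0,-0.005,0,0,0,0]
    - [1,0,-0.006,0,0,0,0]

```text
t: 9.13
tcp_pos: [0.5096, -0.0102, 0.0193]
ee_rot: [[-0.032, -0.999, -0.0], [-0.999, 0.032, -0.0], [0.0, 0.0, -1.0]]
contact_force: [0.2, 3.2, -1.6]
grip_width: 0.216
grasp_force: 97.7
```

send_rows:
  series:
    - [1,0,-0.0007,0,0,0,0]
    - [1,0,-0.0014,0,0,0,0]
    - [1,0,-0.002,0,0,0,0]

```text
t: 9.38
tcp_pos: [0.5096, -0.0122, 0.0193]
ee_rot: [[-0.032, -0.999, -0.0], [-0.999, 0.032, -0.0], [0.0, 0.0, -1.0]]
contact_force: [0.0, 3.8, -1.7]
grip_width: 0.213
grasp_force: 97.7
```

send_rows:
  series:
    - [1,0,-0.0007,0,0,0,0]
    - [1,0,-0.0014,0,0,0,0]
    - [1,0,-0.002,0,0,0,0]

```text
t: 9.63
tcp_pos: [0.5096, -0.0142, 0.0193]
ee_rot: [[-0.032, -0.999, -0.0], [-0.999, 0.032, -0.0], [0.0, 0.0, -1.0]]
contact_force: [0.0, 3.9, -1.8]
grip_width: 0.217
grasp_force: 97.7
```

send_rows:
  series:
    - [1,0,-0.0008,0,0,0,0]
    - [1,0,-0.0016,0,0,0,0]
    - [1,0,-0.0024,0,0,0,0]
    - [1,0,-0.0032,0,0,0,0]
    - [1,0,-0.004,0,0,0,0]
    - [1,0,-0.005,0,0,0,0]

```text
t: 10.13
tcp_pos: [0.5096, -0.0192, 0.0193]
ee_rot: [[-0.032, -0.999, -0.0], [-0.999, 0.032, -0.0], [0.0, 0.0, -1.0]]
contact_force: [0.5, 3.5, -0.6]
grip_width: 0.215
grasp_force: 97.7
```

```bash
python3 - <<'E'
from h import *
t=eyes.get_image("scene")[:,:,::-1];cv2.imwrite("pics/c4.png",cv2.resize(t[140:215,320:420],None,fx=7,fy=7,interpolation=cv2.INTER_CUBIC));print(sensors.sense()["contact_force"])
E
```

```text
[ 0.48759642  3.28715666 -0.44447563]
```

View pics/c4.png

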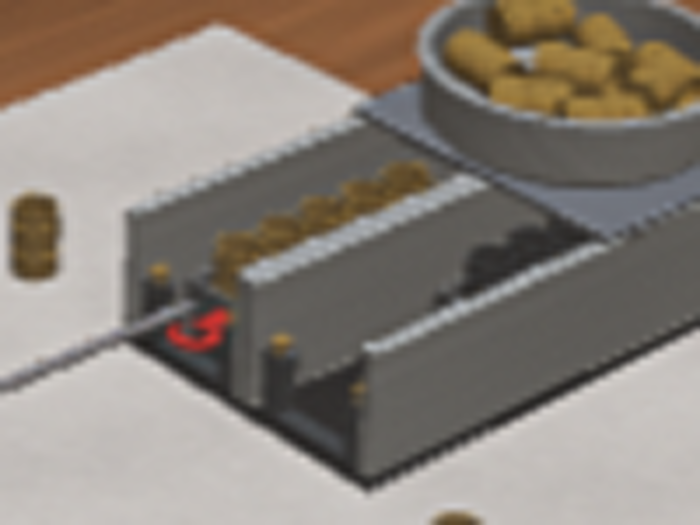

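The tray is following with its sleeves standing: the red eye at crop (195,330) has the leg through it and is entering the gap between the lugs. I'll creep on.

send_rows:
  series:
    - [1,0,-0.0005,0,0,0,0]
    - [1,0,-0.001,0,0,0,0]
    - [1,0,-0.0015,0,0,0,0]
    - [1,0,-0.002,0,0,0,0]

```text
t: 10.52
tcp_pos: [0.5096, -0.0212, 0.0193]
ee_rot: [[-0.032, -0.999, -0.0], [-0.999, 0.032, -0.0], [0.0, 0.0, -1.0]]
contact_force: [-0.1, 3.4, -0.8]
grip_width: 0.216
grasp_force: 97.7
```

send_rows:
  series:
    - [1,0,-0.0005,0,0,0,0]
    - [1,0,-0.001,0,0,0,0]
    - [1,0,-0.0015,0,0,0,0]

```text
t: 10.77
tcp_pos: [0.5096, -0.0227, 0.0193]
ee_rot: [[-0.032, -0.999, 0.0], [-0.999, 0.032, 0.0], [-0.0, -0.0, -1.0]]
contact_force: [0.6, 3.5, -1.2]
grip_width: 0.216
grasp_force: 97.7
```

send_rows:
  series:
    - [1,0,-0.0005,0,0,0,0]
    - [1,0,-0.001,0,0,0,0]
    - [1,0,-0.0015,0,0,0,0]

```text
t: 11.02
tcp_pos: [0.5096, -0.0242, 0.0193]
ee_rot: [[-0.032, -0.999, -0.0], [-0.999, 0.032, 0.0], [-0.0, 0.0, -1.0]]
contact_force: [-0.3, 4.4, -1.8]
grip_width: 0.218
grasp_force: 97.7
```

send_rows:
  series:
    - [1,0,-0.0005,0,0,0,0]
    - [1,0,-0.001,0,0,0,0]
    - [1,0,-0.0013,0,0,0,0]

```text
t: 11.27
tcp_pos: [0.5096, -0.0255, 0.0193]
ee_rot: [[-0.032, -0.999, -0.0], [-0.999, 0.032, -0.0], [0.0, 0.0, -1.0]]
contact_force: [0.8, 4.5, -1.8]
grip_width: 0.218
grasp_force: 97.7
```

send_rows:
  series:
    - [1,0,-0.0004,0,0,0,0]
    - [1,0,-0.0008,0,0,0,0]
    - [1,0,-0.0012,0,0,0,0]

```text
t: 11.52
tcp_pos: [0.5096, -0.0267, 0.0193]
ee_rot: [[-0.032, -0.999, 0.0], [-0.999, 0.032, -0.0], [0.0, -0.0, -1.0]]
contact_force: [-0.7, 3.2, -1.2]
grip_width: 0.216
grasp_force: 97.7
```

send_rows:
  series:
    - [1,0,-0.0004,0,0,0,0]
    - [1,0,-0.0008,0,0,0,0]

```text
t: 11.68
tcp_pos: [0.5096, -0.0275, 0.0193]
ee_rot: [[-0.032, -0.999, -0.0], [-0.999, 0.032, -0.0], [0.0, 0.0, -1.0]]
contact_force: [0.8, 4.5, -1.7]
grip_width: 0.215
grasp_force: 97.7
```

send_rows:
  series:
    - [1,0,-0.0004,0,0,0,0]
    - [1,0,-0.0008,0,0,0,0]
    - [1,0,-0.0012,0,0,0,0]

```text
t: 11.93
tcp_pos: [0.5095, -0.0287, 0.0193]
ee_rot: [[-0.032, -0.999, -0.0], [-0.999, 0.032, -0.0], [0.0, 0.0, -1.0]]
contact_force: [1.0, 3.7, -0.9]
grip_width: 0.215
grasp_force: 97.7
```

send_rows:
  series:
    - [1,0,-0.0004,0,0,0,0]
    - [1,0,-0.0008,0,0,0,0]

```text
t: 12.1
tcp_pos: [0.5096, -0.0295, 0.0193]
ee_rot: [[-0.032, -0.999, 0.0], [-0.999, 0.032, -0.0], [-0.0, -0.0, -1.0]]
contact_force: [0.6, 4.2, -0.8]
grip_width: 0.218
grasp_force: 97.7
```

send_rows:
  series:
    - [1,0,-0.0004,0,0,0,0]
    - [1,0,-0.0008,0,0,0,0]
    - [1,0,-0.0012,0,0,0,0]

```text
t: 12.35
tcp_pos: [0.5096, -0.0307, 0.0193]
ee_rot: [[-0.032, -0.999, -0.0], [-0.999, 0.032, -0.0], [0.0, 0.0, -1.0]]
contact_force: [0.3, 3.7, -0.1]
grip_width: 0.22
grasp_force: 97.7
```

send_rows:
  series:
    - [1,0,-0.0004,0,0,0,0]
    - [1,0,-0.0008,0,0,0,0]

```text
t: 12.52
tcp_pos: [0.5096, -0.0315, 0.0193]
ee_rot: [[-0.032, -0.999, 0.0], [-0.999, 0.032, 0.0], [-0.0, -0.0, -1.0]]
contact_force: [0.1, 3.9, -1.3]
grip_width: 0.213
grasp_force: 97.7
```

send_rows:
  series:
    - [1,0,-0.0004,0,0,0,0]
    - [1,0,-0.0008,0,0,0,0]
    - [1,0,-0.001,0,0,0,0]

```text
t: 12.77
tcp_pos: [0.5095, -0.0325, 0.0193]
ee_rot: [[-0.032, -0.999, -0.0], [-0.999, 0.032, -0.0], [0.0, 0.0, -1.0]]
contact_force: [-0.2, 3.9, -1.9]
grip_width: 0.217
grasp_force: 97.7
```

send_rows:
  series:
    - [1,0,-0.0004,0,0,0,0]
    - [1,0,-0.0006,0,0,0,0]

```text
t: 12.93
tcp_pos: [0.5096, -0.0331, 0.0193]
ee_rot: [[-0.032, -0.999, -0.0], [-0.999, 0.032, -0.0], [0.0, 0.0, -1.0]]
contact_force: [-0.6, 4.4, -1.4]
grip_width: 0.22
grasp_force: 97.7
```

send_rows:
  series:
    - [1,0,-0.0004,0,0,0,0]
    - [1,0,-0.0008,0,0,0,0]
    - [1,0,-0.001,0,0,0,0]

```text
t: 13.18
tcp_pos: [0.5096, -0.0341, 0.0193]
ee_rot: [[-0.032, -0.999, -0.0], [-0.999, 0.032, -0.0], [0.0, 0.0, -1.0]]
contact_force: [0.7, 3.4, -1.2]
grip_width: 0.22
grasp_force: 97.7
```

send_rows:
  series:
    - [1,0,-0.0004,0,0,0,0]
    - [1,0,-0.0006,0,0,0,0]

```text
t: 13.35
tcp_pos: [0.5097, -0.0344, 0.0193]
ee_rot: [[-0.032, -0.999, 0.0], [-0.999, 0.032, 0.0], [-0.0, -0.0, -1.0]]
contact_force: [-0.9, 6.6, -0.8]
grip_width: 0.216
grasp_force: 97.6
```

Force rising: at the lugs.

send_rows:
  series:
    - [1,0,-0.0002,0,0,0,0]
    - [1,0,-0.0003,0,0,0,0]
    - [1,0,-0.0003,0,0,0,0]

```text
t: 13.6
tcp_pos: [0.5098, -0.0345, 0.0193]
ee_rot: [[-0.032, -0.999, 0.0], [-0.999, 0.032, 0.001], [-0.001, -0.0, -1.0]]
contact_force: [-0.5, 7.8, -1.8]
grip_width: 0.219
grasp_force: 97.6
```

send_rows:
  series:
    - [1,0,-0.0003,0,0,0,0]
    - [1,0,-0.0005,0,0,0,0]
    - [1,0,-0.0005,0,0,0,0]

```text
t: 13.85
tcp_pos: [0.5099, -0.0346, 0.0193]
ee_rot: [[-0.032, -1.0, 0.001], [-1.0, 0.032, 0.001], [-0.001, -0.001, -1.0]]
contact_force: [-0.9, 10.4, -2.7]
grip_width: 0.217
grasp_force: 97.6
```

send_rows:
  series:
    - [1,0,-0.0003,0,0,0,0]
    - [1,0,-0.0005,0,0,0,0]
    - [1,0,-0.0005,0,0,0,0]
    - [1,0,-0.0005,0,0,0,0]
    - [1,0,-0.0005,0,0,0,0]
    - [1,0,-0.0005,0,0,0,0]

```text
t: 14.35
tcp_pos: [0.5101, -0.0347, 0.0193]
ee_rot: [[-0.031, -1.0, 0.001], [-1.0, 0.031, 0.001], [-0.001, -0.001, -1.0]]
contact_force: [-0.9, 11.9, -1.9]
grip_width: 0.217
grasp_force: 97.6
```

send_rows:
  series:
    - [1,0,0,0,0,0,0]
    - [1,0,0,0,0,0,0]
    - [1,0,0,0,0,0,0]
    - [1,0,0,0,0,0,0]
    - [1,0,0,0,0,0,0]
    - [1,0,0,0,0,0,0]
    - [1,0,0,0,0,0,0]
    - [1,0,0,0,0,0,0]
    - [1,0,0,0,0,0,0]
    - [1,0,0,0,0,0,0]

```text
t: 15.18
tcp_pos: [0.5101, -0.0347, 0.0193]
ee_rot: [[-0.031, -1.0, 0.001], [-1.0, 0.031, 0.001], [-0.001, -0.001, -1.0]]
contact_force: [-0.1, 12.6, -1.7]
grip_width: 0.215
grasp_force: 97.6
```

send_rows:
  series:
    - [1,0,0.001,0,0,0,0]
    - [1,0,0.002,0,0,0,0]
    - [1,0,0.003,0,0,0,0]
    - [1,0,0.004,0,0,0,0]
    - [1,0,0.005,0,0,0,0]
    - [1,0,0.0055,0,0,0,0]
    - [1,0,0.0055,0,0,0,0]

```text
t: 15.77
tcp_pos: [0.5095, -0.0306, 0.0193]
ee_rot: [[-0.032, -0.999, -0.0], [-0.999, 0.032, -0.0], [0.0, 0.0, -1.0]]
contact_force: [0.2, 0.6, -1.0]
grip_width: 0.217
grasp_force: 97.8
```

Unloaded; lift slowly out of the eye.

send_rows:
  series:
    - [1,0,0,0.003,0,0,0]
    - [1,0,0,0.006,0,0,0]
    - [1,0,0,0.009,0,0,0]
    - [1,0,0,0.012,0,0,0]
    - [1,0,0,0.012,0,0,0]

```text
t: 16.18
tcp_pos: [0.5101, -0.0303, 0.0321]
ee_rot: [[-0.032, -0.999, 0.001], [-0.999, 0.032, 0.0], [-0.0, -0.001, -1.0]]
contact_force: [-0.3, 0.3, -1.0]
grip_width: 0.213
grasp_force: 97.8
```

send_rows:
  series:
    - [1,0,0,0.005,0,0,0]
    - [1,0,0,0.012,0,0,0]
    - [1,0,0,0.022,0,0,0]
    - [1,0,0,0.035,0,0,0]
    - [1,0,0,0.05,0,0,0]
    - [1,0,0,0.065,0,0,0]
    - [1,0,0,0.077,0,0,0]
    - [1,0,0,0.077,0,0,0]

```text
t: 16.85
tcp_pos: [0.5113, -0.0301, 0.1117]
ee_rot: [[-0.031, -0.999, 0.005], [-1.0, 0.031, 0.001], [-0.001, -0.005, -1.0]]
contact_force: [0.2, 0.3, -1.0]
grip_width: 0.218
grasp_force: 97.8
```

send_rows:
  series:
    - [1,-0.004,-0.015,0,0,0,0]
    - [1,-0.01,-0.045,0,0,0,0]
    - [1,-0.017,-0.08,0,0,0,-0.2]
    - [1,-0.024,-0.115,0,0,0,-0.4]
    - [1,-0.031,-0.15,0,0,0,-0.5]
    - [1,-0.038,-0.185,0,0,0,-0.5]
    - [1,-0.044,-0.22,0,0,0,-0.5]
    - [1,-0.05,-0.25,0,0,0,-0.5]
    - [1,-0.055,-0.28,0,0,0,-0.5]
    - [1,-0.058,-0.303,0,0,0,-0.5]
    - [1,-0.0595,-0.3155,0,0,0,-0.5]
    - [1,-0.0595,-0.3157,0,0,0,-0.5]

```text
t: 17.85
tcp_pos: [0.4494, -0.3481, 0.1079]
ee_rot: [[-0.043, -0.999, -0.001], [-0.999, 0.043, 0.0], [0.0, 0.001, -1.0]]
contact_force: [1.1, 0.6, -1.5]
grip_width: 0.217
grasp_force: 97.8
```

send_rows:
  series:
    - [1,0,0,0,0,0,0]
    - [1,0,0,-0.01,0,0,0]
    - [1,0,0,-0.02,0,0,0]
    - [1,0,0,-0.03,0,0,0]
    - [1,0,0,-0.04,0,0,0]
    - [1,0,0,-0.045,0,0,0]
    - [1,0,0,-0.045,0,0,0]

```text
t: 18.43
tcp_pos: [0.4492, -0.3453, 0.0614]
ee_rot: [[-0.04, -0.999, -0.003], [-0.999, 0.04, 0.001], [-0.001, 0.003, -1.0]]
contact_force: [-0.1, -0.1, -1.0]
grip_width: 0.213
grasp_force: 97.8
```

```bash
python3 - <<'E'
from h import *
t=eyes.get_image("scene")[:,:,::-1];S=sensors.sense();print(S["tcp_pos"],S["ee_rot"],S["contact_force"])
a=cv2.resize(t[200:280,140:260],None,fx=5,fy=5,interpolation=cv2.INTER_CUBIC)
cv2.imwrite("pics/c5.png",a)
E
```

```text
[ 0.4496799  -0.345704    0.06229408] [[-4.00695833e-02 -9.99195179e-01 -1.85028611e-03]
 [-9.99196773e-01  4.00686054e-02  5.62618441e-04]
 [-4.88027250e-04  1.87134380e-03 -9.99998130e-01]] [-0.79835319  0.07796228 -0.61434652]
```

View pics/c5.png

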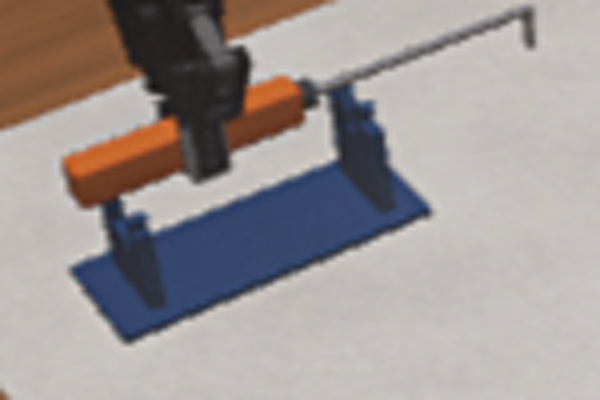

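The hook sits level over both notches. Lowering it in.

send_rows:
  series:
    - [1,0.0005,-0.0005,-0.006,0,0,0]
    - [1,0.0005,-0.0005,-0.012,0,0,0]
    - [1,0.0005,-0.0005,-0.017,0,0,0]
    - [1,0.0005,-0.0005,-0.021,0,0,0]
    - [1,0.0005,-0.0005,-0.025,0,0,0]
    - [1,0.0005,-0.0005,-0.027,0,0,0]
    - [1,0.0005,-0.0005,-0.028,0,0,0]
    - [1,0.0005,-0.0005,-0.028,0,0,0]

```text
t: 19.15
tcp_pos: [0.4505, -0.3466, 0.0351]
ee_rot: [[-0.041, -0.999, -0.0], [-0.999, 0.041, 0.0], [-0.0, 0.0, -1.0]]
contact_force: [-1.0, 0.1, -0.5]
grip_width: 0.218
grasp_force: 97.8
```

send_rows:
  series:
    - [1,0,0,-0.001,0,0,0]
    - [1,0,0,-0.002,0,0,0]
    - [1,0,0,-0.0025,0,0,0]
    - [1,0,0,-0.0025,0,0,0]

```text
t: 19.48
tcp_pos: [0.4508, -0.3467, 0.0335]
ee_rot: [[-0.04, -0.999, 0.001], [-0.999, 0.04, -0.0], [0.0, -0.001, -1.0]]
contact_force: [-0.9, 1.2, 5.2]
grip_width: 0.216
grasp_force: 98.9
```

Seated at the same height as before. Release and retreat upward.

send_rows:
  series:
    - [1,0,0,0.0005,0,0,0]
    - [1,0,0,0.0005,0,0,0]
    - [0.4,0,0,0.0005,0,0,0]
    - [0,0,0,0.0005,0,0,0]
    - [-1,0,0,0.0005,0,0,0]
    - [-1,0,0,0.0005,0,0,0]
    - [-1,0,0,0.0005,0,0,0]
    - [-1,0,0,0.0005,0,0,0]
    - [-1,0,0,0.0005,0,0,0]
  newtons: 20

```text
t: 20.23
tcp_pos: [0.4506, -0.3466, 0.0333]
ee_rot: [[-0.041, -0.999, -0.0], [-0.999, 0.041, 0.0], [-0.0, 0.0, -1.0]]
contact_force: [0.1, -0.2, -0.1]
grip_width: 0.997
grasp_force: 0.0
```

send_rows:
  series:
    - [-1,0,0,0.02,0,0,0]
    - [-1,0,0,0.05,0,0,0]
    - [-1,0,0,0.08,0,0,0]
    - [-1,0,0,0.12,0,0,0]
    - [-1,0,0,0.16,0,0,0]
    - [-1,-0.03,-0.04,0.18,0,0,0]
    - [-1,-0.06,-0.08,0.18,0,0,0]
    - [-1,-0.09,-0.12,0.18,0,0,0]
    - [-1,-0.12,-0.16,0.18,0,0,0]
    - [-1,-0.15,-0.2,0.18,0,0,0]
    - [-1,-0.15,-0.22,0.18,0,0,0]
    - [-1,-0.15,-0.22,0.18,0,0,0]

```text
t: 21.23
tcp_pos: [0.2979, -0.5697, 0.2132]
ee_rot: [[-0.043, -0.999, -0.0], [-0.999, 0.043, -0.0], [0.0, 0.0, -1.0]]
contact_force: [1.5, 0.4, 0.2]
grip_width: 1.002
grasp_force: 0.0
```

```bash
python3 - <<'E'
from h import *
t=eyes.get_image("top")[:,:,::-1];s=eyes.get_image("scene")[:,:,::-1]
a=cv2.resize(t[165:285,120:520],None,fx=2,fy=2,interpolation=cv2.INTER_CUBIC)
b=cv2.resize(s[140:270,140:440],None,fx=2.66667,fy=2.66667,interpolation=cv2.INTER_CUBIC)
cv2.imwrite("pics/c6.png",np.vstack([a,b[:, :800]]))
m0=cv2.imread("pics/top0.png")
for im in (m0,t):
    m=cv2.inRange(cv2.cvtColor(np.ascontiguousarray(im),cv2.COLOR_BGR2HSV),(7,180,120),(20,255,255))[235:280,430:510]
    print(cv2.minAreaRect(np.argwhere(m)[:,::-1].astype(np.float32)))
print(sensors.sense()["t"])
E
```

```text
((42.98249053955078, 20.7801570892334), (50.46403503417969, 7.5477728843688965), 3.5763344764709473)
((42.996551513671875, 20.55862045288086), (50.44221878051758, 7.3402533531188965), 3.3664605617523193)
21.3333
```

View pics/c6.png

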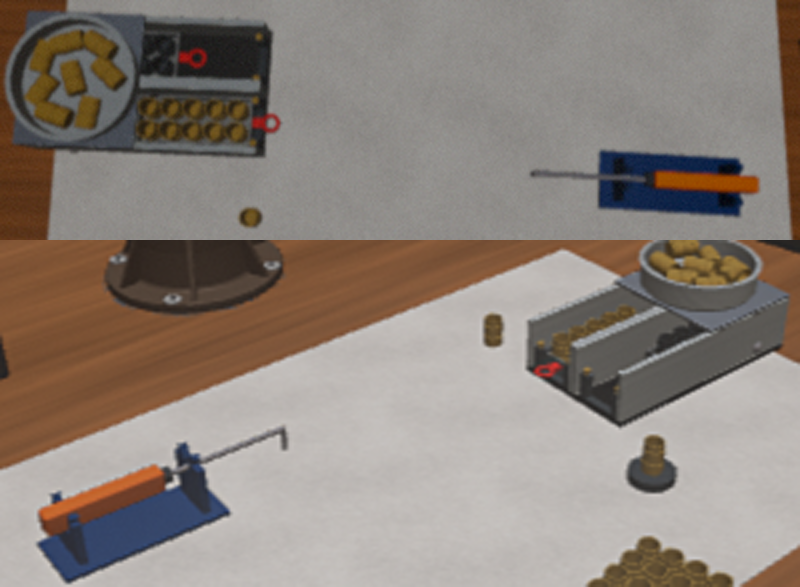

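The tray is at the lugs with its eye at crop (268,123) and all ten sleeves standing. The hook is back in its rest within a fraction of a pixel of its first position, and nothing else has moved.

```bash
python3 -c "
from cell import bot
print(bot.sign_off())"
```

```text
the job is handed in; nothing more can be done
None
```

The brass-sleeve tray is drawn out against its stop lugs (12–12.6 N read over about a second's hold), the hook is unhooked and back in its rest, nothing else looks moved, and the job was handed in at about 21 s; no verdict came back.

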